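Show the rocket's nose cone to the inspection camera

ROBOT

A 6-joint arm with a two-finger parallel gripper is mounted at the origin on the work surface. World frame = base frame: x ahead of the robot, y to its left, z up, the work surface at z = 0. Lengths are in m, angles in rad, forces in N, time in s.
With the tool pointing down it reaches from about 0.225 to 0.875 m from the base axis. Payload 3.4 kg.
Tool frame: the origin (TCP) lies at the very end of the fingers, on their centre line; the grasp point (between the pads) lies 19 mm behind it (manip.hold_point_z is the distance from the TCP to the grasp point, in m); z points along the fingers, x is the direction in which the jaws open and shut, and the axes are right-handed (so a half turn about z gives the same grasp; the last joint's range is limited). The gripper opens to 85 mm and grips with 20 to 120 N. Pads are 22 mm wide; open, the fingers measure 114 mm over their backs; the gripper's body (76 mm by 85 mm) begins 54 mm behind the grasp point. The pads swing forward as they close: fully open they stand 13 mm farther back than shut.
Start: joints at [1.085, 0.276, 1.505, -0, 1.361, -0.121], TCP at [0.205, 0.537, 0.231] pointing down, gripper open.
Joint ranges: [-2.89, 2.89], [-0.75, 2.08], [0.22, 2.7], [-1.18, 4.32], [0.11, 2.71], [-2.7, 2.7]. Speed limits (rad/s): [2.57, 2.57, 3.14, 3.14, 3.14, 3.14].

INTERFACE

Orientations are given as a unit quaternion [w, x, y, z].
In Python, from rig import telemetry, cams, manip, finder gives the robot as it stands. The module is installed in compiled form; this text tells all that it offers.
- The arm moves only by the tool carry_out, never from a script. Its argument "rows" is a list that holds one entry, the list of rows, each a list of 5 numbers: the gripper's target within -1 to 1 (fully open at 1, half-way at 0, shut at -1), then the shift along the world's x, y, z in cm, then the turn about the world's z in rad. A call has 1 to 12 rows; each row shifts and turns the commanded pose from where the row before left it; what a row does not reach is not made up. A row lasts 1/10 s, in which the tool goes at most 50 mm and 8.59 degrees, less where a joint would pass 70% of its speed; a pose out of reach is approached as far as the arm can. A call with a gripper value outside its range is refused whole. The fingers move at their own pace and stop on an object; "force" is the grip in N (left out, the last holds). Time passes only in rows, so rows that do not move let the fingers close. It gives the time, the measured TCP pose, the force and the opening at its end, in the units of the state.
- telemetry.get_state(): the state, without advancing time (a new reading comes with each control period).
- cams.get_image(name): name is "scene" or "top" or "wrist"; returns a dict with "image" (400x640x3 uint8, red, green, blue), "camera_matrix" (3x3 intrinsics, pixels), "eye" and "attitude" of the camera in the world. Camera axes: x right, y down, z forward; pixel columns grow to the right and rows downward; lengths in m; the calibration is good to about 2 mm. A picture is of the moment at which its call begins. There is no depth.
- manip.sign_off(): hands the job in, once; it reports no verdict.
Trained networks look in a picture, given as the dict that the camera call returned (one of the last four; its "shot" number tells which), for a name from the list of things; names that differ only in an ending like _2 or _b are one class to them, and where a whole thing is asked for, a point or a joint stands for the part that bears it (a point fixed in the world has none). Each returns a list of dicts, best first, with "confidence" (0 to 1); they miss things now and then, are a little off and sometimes report something else, mostly with a low value. They report only what shows in the picture. A call takes as long as a camera call. They do not tell look-alikes from the thing itself.
- finder.boxes_of(picture, thing): "xy" ([column, row] in pixels, amid what is visible of it).
The state is a dict: "clock": time; "qpos": joint angles; "qd": joint speeds; "effort": joint torques, N m; "position": TCP position; "ee_rot": TCP orientation; "contact_force": force on the tool from outside, world axes, zero at the start; "moment": the same for the moment, N m; "width": finger opening in m.
Only numpy, scipy, OpenCV 4.12 (cv2) and the standard library are available. Lean on these libraries where they do the work, as an engineer would, in place of code of your own. Each camera call takes 0.05 s, during which the arm holds its last target.

TASK

Pull the nose cone out of the end of the model-rocket tube clamped in the cradle, and show it to the inspection camera on its stand: hold it in the air with its shoulder (the narrower plug that was inside the tube) facing squarely into the lens, the end face centred on the lens's line of sight and 12 cm in front of the glass, following the camera's downward tilt. The program finishes while the robot is still holding it there, still, with nothing else supporting it. Do not drop the nose cone on the bench, do not touch the camera or its stand, and leave the tape roll, glue bottle, black tube and screwdriver where they are.

Things in the scene. Friction and masses are not known exactly. Their poses are not given: they have to be found in the camera images.
- nose_center (a point): Grey plastic nose cone, about 90 g, lying level in the cradle: middle, on the axis, of its cylindrical part (42 mm diameter, 56 mm long), gripped across it from above. Axes: +x along its axis to the shoulder, -x to the tip. From here: step where the shoulder begins 28 mm to +x, shoulder's end face 53 mm to +x, taper begins 28 mm to -x, tip 93 mm to -x, centre of mass about 11 mm to -x.
- nose_shoulder (a point): Centre of the flat end face of the nose cone's shoulder, a plain plug 30 mm in diameter and 25 mm long, at the start hidden inside the tube; same axes as nose_center (+x points out of this face). This face is what the camera must see.
- nose_tip (a point): The pointed tip of the nose cone, 146 mm from the shoulder's end face along the axis; same axes.
- nose: The whole nose cone, 146 mm long overall; origin on its axis at the step between cylinder and shoulder (28 mm to +x of nose_center), same axes.
- tube_mouth (a point): Centre of the open mouth of the brown card rocket tube (42 mm outside, 35 mm inside diameter, 170 mm long), clamped level and fixed, its axis 85 mm above the bench. Axes: +x into the tube along its axis, z up; the nose cone comes out towards -x. At the start the shoulder is 24 mm inside; a loose fit (2.5 mm clearance all round) that slides with light friction.
- cradle: Plywood cradle of the rocket tube, fixed to the bench, base 320 x 90 x 18 mm; origin on the bench under the tube's mouth, +x along the tube. A V-rail, about 25 mm wide over all with its top edges 18 mm below the rocket's axis, carries the nose cone's cylinder from below; its flanks are free for fingers. Two clamps over the tube, 50 and 140 mm from the mouth, reach 120 mm above the bench.
- camera_lens (a point): Centre of the front glass of the inspection camera (aluminium housing about 50 mm, black lens barrel of 38 mm diameter with a ring light of 70 mm around it), 270 to 330 mm above the bench less a little for tilt. Axes: -x is the viewing direction (it points to the robot's right and slightly down), +x points back into the camera, y is level.
- camera_focus (a point): The point in the air 120 mm in front of the lens on its line of sight, where the shoulder's end face must be; same axes as camera_lens. When shown rightly, the nose cone's +x axis agrees with this +x axis; the roll about it does not matter.
- camera_stand: The camera's stand with the camera on it, fixed to the bench: round steel base of 120 mm diameter with an upright 20 mm post to 406 mm height; origin on the bench at the post's axis. The lens stands about 110 mm out from the post.
- tape: Bystander: black roll of tape lying flat, 68 mm diameter, 18 mm high; origin at the centre of its underside.
- glue: Bystander: white glue bottle standing, 38 mm diameter, 95 mm high; origin at the centre of its underside.
- black_tube: Bystander: black closed tube standing, 38 mm diameter, 130 mm high; origin at the centre of its underside.
- driver: Bystander: screwdriver lying on the bench, 160 mm long, handle about 30 mm thick at most; origin under its middle, +x towards the blade.
Things that resemble listed ones, but are neither listed nor needed, are in the scene too. What is shaped like the nose but orange or yellow is not meant.

How it is judged:
On the way:
1. the nose cone is drawn out of the tube (x of nose_shoulder in the frame of tube_mouth below -0.003 m), for 0.1 s.
At the end, for the whole second after the job is handed in: Held still by the fingers alone: centre of the shoulder's end face within 20 mm of the point 120 mm in front of the lens, axis within 0.17 rad of the line of sight, shoulder towards the lens, touching no bench, cradle or camera; bystanders within 30 mm of their starts (distance between nose_shoulder and camera_focus below 0.02 m and angle between the x axis of nose_shoulder and the x axis of camera_focus, either way round below 0.17 rad and x of nose_tip in the frame of camera_focus below -0.1 m and height (world z) of nose_center above 0.12 m and contact force between the fingers and nose above 1 N and contact force between nose and cradle below 0.1 N and contact force between nose and table below 0.1 N and contact force between nose and camera_stand below 0.1 N and linear speed of nose below 0.02 m/s and angular speed of nose below 0.15 rad/s and distance of each of tape, glue, black_tube, driver from where it was at the start of the episode below 0.03 m); the arm keeps its last pose, push and grip.
It fails at once if the nose cone struck or rested on the bench (contact force between nose and table above 1 N).
It fails at once if the camera or its stand was touched (contact force between camera_stand and anything else above 1 N).
It fails at once if the tape, glue bottle, black tube or screwdriver was moved by more than 30 mm (distance of any of tape, glue, black_tube, driver from where it was at the start of the episode above 0.03 m).
It also fails if it takes over 38 s, if anything falls off the work surface, if the arm or the gripper's body presses on something with over 40 N, if the wrist force passes 120 N, or if a joint passes its speed limit or range.

## Working session

There is one attempt and no reset: what is moved stays moved. The work goes in short steps, Python scripts to look and compute and a tool call to move; the robot and the scene stay as the last step left them, time stands still between calls to the robot, and variables do not carry over. Pictures are saved under pics/ and viewed, and the job is handed in when it is done.

Besides the shell and the picture viewer there is one more tool, called as name([rows], argument=value, ...), one row to a line, values as JSON. carry_out: Moves the arm, as the interface text tells. Its arguments: {"type":"object","properties":{"rows":{"type":"array","items":{"type":"array","items":{"type":"array","items":{"type":"number"}}}},"force":{"type":"number"}},"required":["rows"]}

```bash
mkdir -p pics; ls
cat > h.py <<'E'
import numpy as np, cv2, pickle
from rig import telemetry, cams, manip, finder
def save(p,n,crop=None,s=1):
    im=p["image"][:,:,::-1]
    if crop: im=im[crop[1]:crop[3],crop[0]:crop[2]]
    if s!=1: im=cv2.resize(im,None,fx=s,fy=s,interpolation=cv2.INTER_CUBIC)
    cv2.imwrite("pics/"+n+".png",im)
def R(p):
    a=np.array(p["attitude"],float)
    if a.shape==(3,3): return a
    from scipy.spatial.transform import Rotation as Ro
    return Ro.from_quat([a[1],a[2],a[3],a[0]]).as_matrix()
def ray(p,uv):
    K=np.array(p["camera_matrix"]); d=np.linalg.solve(K,[uv[0],uv[1],1.]); d=R(p)@d
    return np.array(p["eye"],float), d/np.linalg.norm(d)
def atz(p,uv,z):
    o,d=ray(p,uv); return o+d*(z-o[2])/d[2]
def proj(p,X):
    c=R(p).T@(np.array(X)-np.array(p["eye"])); q=np.array(p["camera_matrix"])@c; return q[:2]/q[2]
def tri(rs):
    A=0;b=0
    for o,d in rs:
        M=np.eye(3)-np.outer(d,d);A=A+M;b=b+M@o
    X=np.linalg.solve(A,b); return X,[float(np.linalg.norm((np.eye(3)-np.outer(d,d))@(X-o))) for o,d in rs]
E
python3 - <<'E'
from h import *
P={}
for n in ["scene","top","wrist"]:
    p=cams.get_image(n);P[n]=p;save(p,n+"0")
    print(n,p["shot"],p["eye"],p["attitude"],p["camera_matrix"])
for n in ["scene","top","wrist"]:
    if n=="wrist": names=["nose"]
    else: names=["nose_center","nose_tip","tube_mouth","camera_lens","camera_stand","tape","glue","black_tube","driver"]
    for t in names:
        print(n,t,[(np.round(r["xy"],1).tolist(),round(r["confidence"],2)) for r in finder.boxes_of(P[n],t)][:4])
pickle.dump(P,open("P0.pkl","wb"))
print(telemetry.get_state())
E
```

```text
pics
scene 1 [1.63733525 0.37305167 1.0315621 ] [-0.25509411  0.5176622   0.73303151 -0.36002451] [[464.27151836   0.         327.47295998]
 [  0.         464.27151836 194.1683654 ]
 [  0.           0.           1.        ]]
top 2 [0.31834087 0.02286269 1.65440215] [-0.04944758  0.71587003 -0.69302149  0.06932705] [[427.82617374   0.         322.71502186]
 [  0.         427.82617374 194.56173837]
 [  0.           0.           1.        ]]
wrist 3 [0.14309878 0.56242362 0.37337281] [0.10970208 0.81635252 0.56198097 0.0755739 ] [[290.79111018   0.         318.60237883]
 [  0.         290.79111018 200.77117628]
 [  0.           0.           1.        ]]
scene nose_center [([259.4, 192.1], 0.8), ([355.8, 235.1], 0.7), ([215.7, 189.6], 0.65), ([288.1, 173.4], 0.59)]
scene nose_tip [([216.8, 192.0], 0.86), ([354.8, 237.0], 0.85), ([286.9, 176.1], 0.8), ([258.1, 195.6], 0.47)]
scene tube_mouth [([277.3, 221.7], 0.61), ([459.5, 180.4], 0.43)]
scene camera_lens [([459.4, 180.1], 0.92), ([222.1, 223.1], 0.57), ([258.8, 192.2], 0.36)]
scene camera_stand [([480.2, 204.3], 0.64)]
scene tape [([37
[... 747 characters left out ...]
st nose []
{'clock': 1.1, 'qpos': array([ 1.08501573e+00,  2.75921663e-01,  1.50488342e+00,  1.10651589e-06,
        1.36067526e+00, -1.20982001e-01]), 'qd': array([ 1.43148731e-03,  1.07733668e-03, -8.27189655e-04, -2.87163591e-04,
        5.87982890e-04, -2.77544078e-06]), 'effort': array([ 6.26368001e-04, -4.16674626e+01, -2.46100760e+01, -1.42649255e-04,
        7.17225907e-05, -7.43162929e-06]), 'position': array([0.20515723, 0.53721095, 0.23132227]), 'ee_rot': array([-2.65106237e-05,  8.23638684e-01,  5.67114905e-01,  4.95051314e-05]), 'contact_force': array([-0.22765907,  0.84678598,  0.07903039]), 'moment': array([-0.01302317, -0.05329508, -0.00592547]), 'width': 0.08550820086344596}
```

Run:
```python
from h import *
P=pickle.load(open("P0.pkl","rb"))
save(P["scene"],"sceneC",(190,110,510,310),2.5)
save(P["top"],"topC",(170,120,470,320),2.6)
```

```text
(no output)
```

View pics/scene0.png

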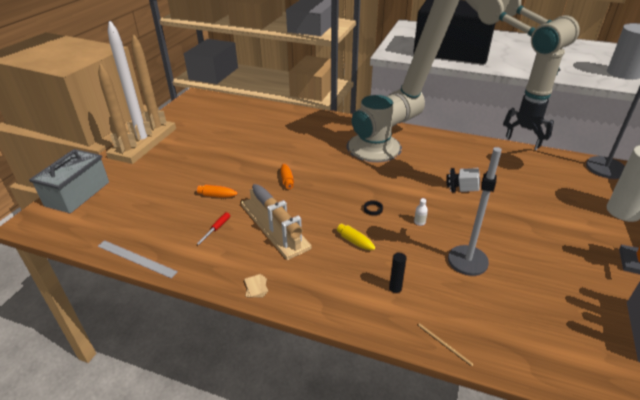

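```bash
sleep 1
```

```text
(no output)
```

View pics/top0.png

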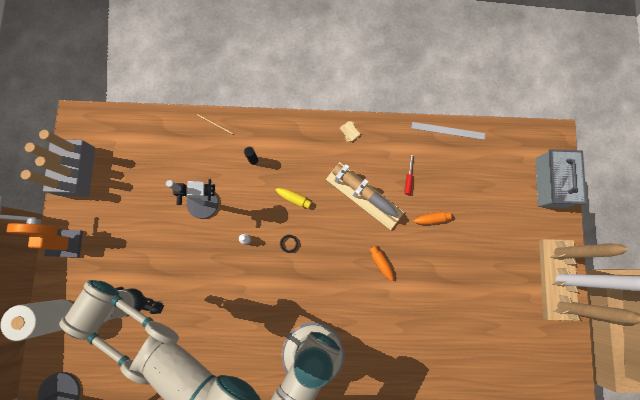

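View crops.

View pics/sceneC.png

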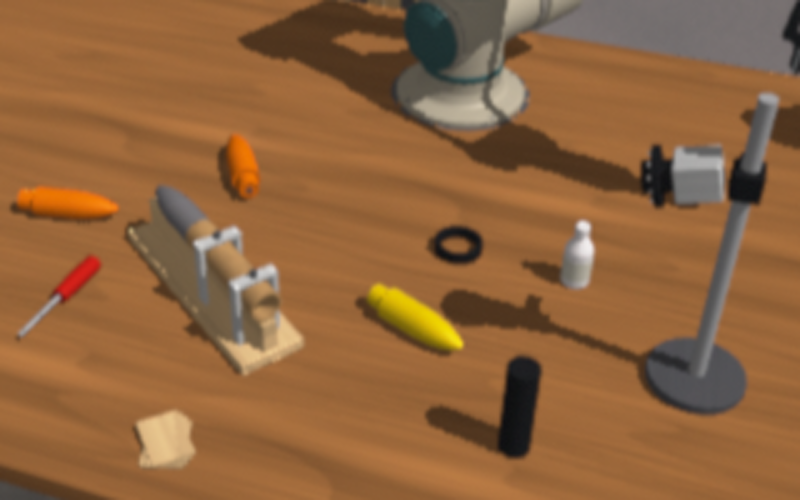

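View pics/topC.png

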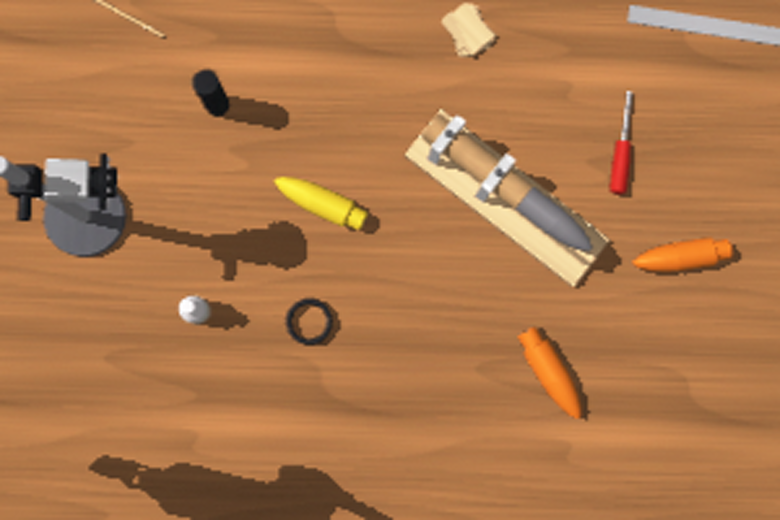

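Run:
```python
from h import *
P=pickle.load(open("P0.pkl","rb"));t=P["top"];s=P["scene"]
c=lambda u,v:(170+u/2.6,120+v/2.6); cs=lambda u,v:(190+u/2.5,110+v/2.5)
for n,uv in dict(tubeend=(430,128),joint=(533,195),tip=(592,248),).items(): print(n,c(*uv),atz(t,c(*uv),.085).round(3))
for n,uv in dict(joint=(201,230),tip=(160,190),endtop=(265,300)).items(): print("s",n,atz(s,cs(*uv),.085).round(3))
for n,uv in dict(tape=(312,322),glue=(194,308),bt=(205,80),base=(85,215)).items(): print(n,atz(t,c(*uv),0).round(3))
print("base s",atz(s,cs(695,375),0).round(3), "glue",atz(s,cs(577,285),0).round(3),"tape",atz(s,cs(458,245),0).round(3),"bt",atz(s,cs(515,450),0).round(3),"ye",atz(s,cs(415,320),0.02).round(3))
# lens front: scene left face center (645,178), top (114,181)
X,e=tri([ray(s,cs(647,177)),ray(t,c(115,181))]);print("lens",X,e)
X,e=tri([ray(s,cs(657,177)),ray(t,c(103,181))]);print("ring",X,e)
X,e=tri([ray(s,cs(700,175)),ray(t,c(68,178))]);print("house",X,e)
X,e=tri([ray(s,cs(767,100)),ray(t,c(0,165))]);print("posttop",X,e)
```

```text
tubeend (335.38461538461536, 169.23076923076923) [ 0.684 -0.062  0.085]
joint (375.0, 195.0) [ 0.591 -0.213  0.085]
tip (397.6923076923077, 215.3846153846154) [ 0.517 -0.298  0.085]
s joint [ 0.582 -0.197  0.085]
s tip [ 0.521 -0.287  0.085]
s endtop [ 0.68  -0.066  0.085]
tape [0.404 0.1   0.   ]
glue [0.419 0.275 0.   ]
bt [0.766 0.279 0.   ]
base [0.552 0.445 0.   ]
base s [0.543 0.445 0.   ] glue [0.425 0.278 0.   ] tape [0.397 0.105 0.   ] bt [0.735 0.263 0.   ] ye [0.585 0.098 0.02 ]
lens [0.55536967 0.34114788 0.28350551] [0.002353481544426941, 0.002353481544426954]
ring [0.55463939 0.3533842  0.28611562] [0.00044786557606360815, 0.0004478655760635429]
house [0.55452933 0.39512904 0.29868175] [0.0022612792177115924, 0.002261279217711749]
posttop [0.54914694 0.44359663 0.40084592] [0.0009180687192899392, 0.0009180687192899429]
```

Possible nose look-alikes in the top picture are yellow (294,197), orange (433,218) and orange (382,262). The grey one, in line with the brown tube in the cradle at (382,203), matches the description, and the crop confirms it. Next I go to a side viewpoint on the inspection camera to measure its tilt.

carry_out([
  [[1,2,-2.2,2.5,0.045],[1,2,-2.2,2.5,0.045],[1,2,-2.2,2.5,0.045],[1,2,-2.2,2.5,0.045],[1,2,-2.2,2.5,0.045],[1,2,-2.2,2.5,0.045],[1,2,-2.2,2.5,0.045],[1,2,-2.2,2.5,0.045],[1,0,0,0,0],[1,0,0,0,0]],
])

```text
clock: 2.1
position: [0.3654, 0.3611, 0.4315]
ee_rot: [-0.0, 0.709, 0.705, 0.0]
contact_force: [-0.0, -1.1, 0.0]
width: 0.0856
```

Run:
```python
from h import *
p=cams.get_image("wrist");pickle.dump(p,open("W1.pkl","wb"));save(p,"W1");print(p["eye"],telemetry.get_state()["position"],telemetry.get_state()["clock"])
print(proj(p,[.555,.341,.284]),proj(p,[.548,.444,.40]))
```

```text
[0.29902347 0.36297424 0.57434383] [0.36471172 0.36129577 0.43068764] 2.15
[300.9977599  342.92859926] [420.69839039 440.77041197]
```

View pics/W1.png

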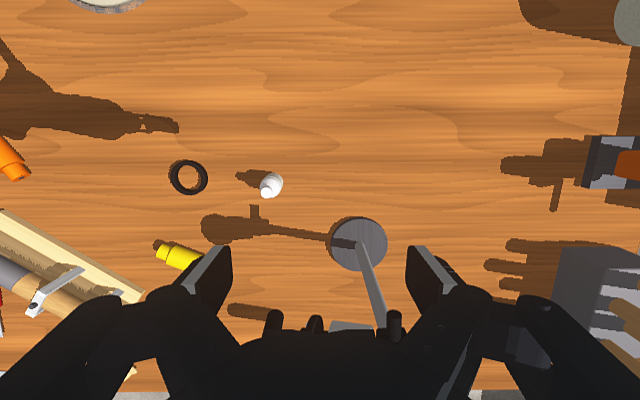

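Gripper blocks the view in that direction (post base at (358,243), lens hidden under gripper). I'll turn so the inspection camera appears at the free side of the picture.

carry_out([
  [[1,-0.6,-0.4,0,-0.142],[1,-0.6,-0.4,0,-0.142],[1,-0.6,-0.4,0,-0.142],[1,-0.6,-0.4,0,-0.142],[1,-0.6,-0.4,0,-0.142],[1,-0.6,-0.4,0,-0.142],[1,-0.6,-0.4,0,-0.142],[1,-0.6,-0.4,0,-0.142],[1,-0.6,-0.4,0,-0.142],[1,-0.6,-0.4,0,-0.142],[1,-0.6,-0.4,0,-0.142],[1,0,0,0,0]],
])

```text
clock: 3.35
position: [0.2973, 0.3173, 0.4304]
ee_rot: [0.0, 1.0, 0.003, -0.001]
contact_force: [-0.2, 0.0, -0.1]
width: 0.0855
```

Run:
```python
from h import *
p=cams.get_image("wrist");pickle.dump(p,open("W2.pkl","wb"));save(p,"W2");print(p["eye"],telemetry.get_state()["position"],telemetry.get_state()["clock"])
print(proj(p,[.555,.341,.284]),proj(p,[.548,.444,.40]))
save(p,"W2c",(440,0,640,200),4)
```

```text
[0.29770844 0.3859248  0.57315663] [0.29800519 0.3175809  0.4304902 ] 3.4
[576.02287424 169.47147869] [799.34128751   8.93840738]
```

View pics/W2.png

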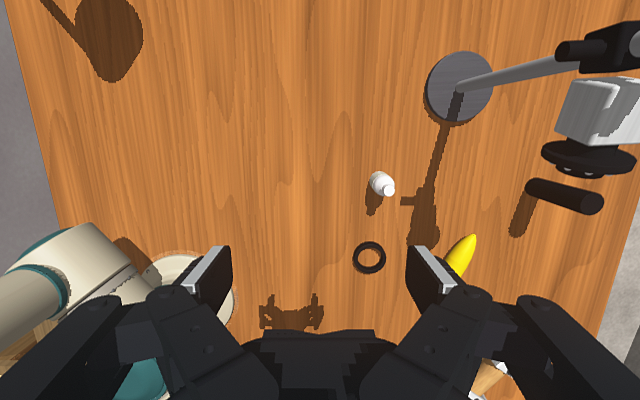

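Run:
```python
from h import *
p=pickle.load(open("W2.pkl","rb"));save(p,"W2d",(490,60,640,190),4)
```

```text
(no output)
```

View pics/W2d.png

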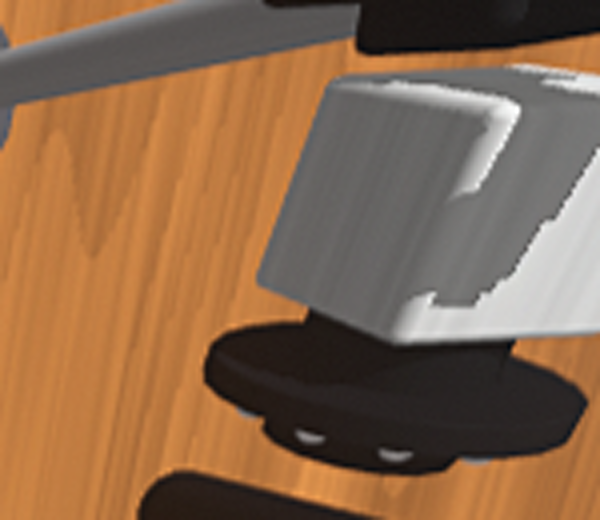

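Run:
```python
from h import *
p=pickle.load(open("W2.pkl","rb"));P=pickle.load(open("P0.pkl","rb"))
c=lambda u,v:(490+(u-1.5)/4,60+(v-1.5)/4)
d=lambda u,v:ray(p,c(u,v))[1]
bb,bf,tb,tf=(331,85),(258,280),(515,105),(395,340)
n1=np.cross(d(*bb),d(*bf));n2=np.cross(d(*tb),d(*tf));a=np.cross(n1,n2);a/=np.linalg.norm(a);a*=np.sign(a[1])
print("axis",a,"tilt",np.arcsin(a[2]),"yaw",np.arctan2(a[1],a[0]))
# vertical-ish edges
m1=np.cross(d(*bb),d(*tb));m2=np.cross(d(*bf),d(*tf));v=np.cross(m1,m2);v/=np.linalg.norm(v);print("up",v,v@a)
# scene refs
s=P["scene"];t=P["top"];cs=lambda u,v:(190+u/2.5,110+v/2.5);ct=lambda u,v:(170+u/2.6,120+v/2.6)
# ring centre in wrist ~ ellipse mid (396,387)
X,e=tri([ray(p,c(396,386)),ray(s,cs(657,177)),ray(t,ct(103,181))]);print("ring",X,e)
X,e=tri([ray(p,c(358,455)),ray(s,cs(647,177)),ray(t,ct(115,181))]);print("lens?",X,e)
```

```text
axis [-0.3097338   0.77221509  0.55475114] tilt 0.58806382999557 yaw 1.952248750426091
up [ 0.24264301  0.17317882 -0.95453311] -0.47095177474172445
ring [0.55666814 0.35378151 0.28880489] [0.0026388069891068854, 0.0009522333944146668, 0.002762798082954381]
lens? [0.55625275 0.33979067 0.28547662] [0.0025620147590756245, 0.0037134684362171697, 0.0016769653134930697]
```

Run:
```python
from h import *
P=pickle.load(open("P0.pkl","rb"))
a=P["scene"]["image"][140:220,430:510,::-1];b=P["top"]["image"][165:225,155:225,::-1]
a=cv2.resize(a,(400,400),interpolation=cv2.INTER_CUBIC);b=cv2.resize(b,(400,343),interpolation=cv2.INTER_CUBIC)
o=np.zeros((400,800,3),np.uint8);o[:,:400]=a;o[:343,400:]=b;cv2.imwrite("pics/cam.png",o)
```

```text
(no output)
```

View pics/cam.png

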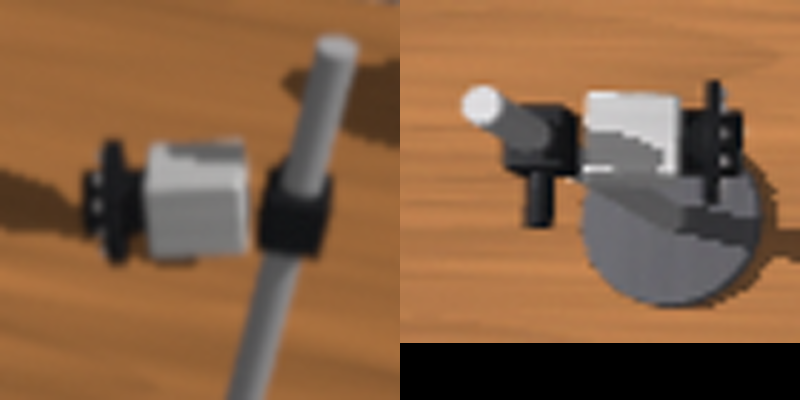

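```bash
cat > fit.py <<'E'
from h import *
from scipy.optimize import least_squares
P=pickle.load(open("P0.pkl","rb"));W=pickle.load(open("W2.pkl","rb"))
cw=lambda u,v:(490+(u-1.5)/4,60+(v-1.5)/4)
cs=lambda u,v:(430+(u-2)/5,140+(v-2)/5)
ct=lambda u,v:(155+(u-402.4)/5.714,165+(v-2.4)/5.714)
# box corners: (end f/b, side +1=+x -1=-x, top +1/-1)
C=[(W,cw(331,85),'b',-1,-1),(W,cw(258,280),'f',-1,-1),(W,cw(515,105),'b',-1,1),(W,cw(395,342),'f',-1,1),
(P["scene"],cs(147,195),'f',1,1),(P["scene"],cs(246,193),'b',1,1),(P["scene"],cs(150,256),'f',1,-1),(P["scene"],cs(247,252),'b',1,-1),(P["scene"],cs(152,142),'f',-1,1),(P["scene"],cs(245,139),'b',-1,1),
(P["top"],ct(587,91),'b',1,1),(P["top"],ct(680,96),'f',1,1),(P["top"],ct(583,174),'b',-1,1),(P["top"],ct(679,177),'f',-1,1)]
th=np.linspace(0,2*np.pi,180)
def axes(yaw,t):
    a=np.array([np.cos(t)*np.cos(yaw),np.cos(t)*np.sin(yaw),np.sin(t)])
    y=np.array([np.sin(yaw),-np.cos(yaw),0]) # to +x side
    return a,y,np.cross(y,a) if np.cross(y,a)[2]>0 else -np.cross(y,a)
def disc(c,y,z,r): return c+r*(np.cos(th)[:,None]*y+np.sin(th)[:,None]*z)
def pj(p,X): return np.array([proj(p,x) for x in X])
def res(q,parts=False):
    L=q[:3];a,y,z=axes(q[3],q[4]);dr,s1,s2,w,h,dr2=q[5:11]
    sx=[q[11:13],q[13:15],q[15:17]] 
    off={id(W):sx[0],id(P["scene"]):sx[1],id(P["top"]):sx[2]}
    r=[]
    for p,uv,e,sd,tp in C:
        X=L+a*(s1 if e=='f' else s2)+y*w*sd+z*h*tp
        r+=list((proj(p,X)+off[id(p)]-uv)*(1/0.8))
    f=pj(W,disc(L+a*dr,y,z,.035))+off[id(W)];g=pj(W,disc(L+a*dr2,y,z,.035))+off[id(W)]
    al=np.vstack([f,g]);r+=[(al[:,0].min()-cw(205,0)[0]),(al[:,0].max()-cw(588,0)[0]),(al[:,1].max()-cw(0,458)[1])/2,al[:,1].min()-cw(0,320)[1]]
    b=pj(W,disc(L,y,z,.019))+off[id(W)];r+=[b[:,1].max()-cw(0,475)[1]]
    for p,k,lo,hi in [(P["scene"],1,cs(0,140)[1],cs(0,266)[1]),(P["top"],1,ct(0,79)[1],ct(0,204)[1])]:
        al=np.vstack([pj(p,disc(L+a*x,y,z,.035)) for x in(dr,dr2)])+off[id(p)]
        r+=[al[:,k].min()-lo,al[:,k].max()-hi]
    b=pj(P["scene"],disc(L,y,z,.019))+off[id(P["scene"])];r+=[b[:,0].min()-cs(83,0)[0]]
    b=pj(P["top"],disc(L,y,z,.019))+off[id(P["top"])];r+=[b[:,0].max()-ct(743,0)[0]]
    r+=[(w-.025)/.002,(h-.025)/.002,(s2-s1-.055)/.015]
    r+=list(q[11:13]/1.5)+list(q[13:17]/.8)
    return np.array(r)
q0=np.r_[.556,.340,.284,1.62,.15,.012,.03,.08,.025,.025,.02,np.zeros(6)]
s=least_squares(res,q0,loss='soft_l1',x_scale=np.r_[np.ones(3)*.01,.1,.1,np.ones(6)*.01,np.ones(6)])
cov=np.linalg.pinv(s.jac.T@s.jac);sd=np.sqrt(np.diag(cov))
print(s.x.round(4));print(sd.round(4));print(res(s.x).round(1))
a=axes(s.x[3],s.x[4])[0];print("axis",a,"focus",s.x[:3]-.12*a)
np.savez("cam.npz",L=s.x[:3],a=a)
E
python3 fit.py
```

```text
[ 0.5563  0.34    0.2851  1.6032  0.2631  0.0123  0.0344  0.0829  0.0227
  0.0222  0.0191  0.5    -0.6308 -0.2564 -0.1425  0.3377  0.6541]
[1.9000e-03 1.6000e-03 1.9000e-03 1.9900e-02 1.4600e-02 2.0000e-03
 1.2000e-03 1.3000e-03 8.0000e-04 8.0000e-04 1.6000e-03 1.5292e+00
 1.3787e+00 5.2810e-01 7.4560e-01 4.9020e-01 5.8120e-01]
[ 1.1 -3.4 -1.2  0.5 -2.8  0.5  0.6  0.  -0.3 -1.2 -1.2 -1.6  0.9  0.7
  0.2  1.1  0.3  0.5  0.3  0.2  0.2 -0.2 -0.1 -0.3  0.2 -0.5 -0.7 -0.3
 -0.2  0.6 -0.1  0.4  0.1 -0.4  0.2  0.4  0.4  0.  -0.2 -1.1 -1.4 -0.4
  0.3 -0.4 -0.3 -0.2  0.4  0.8]
axis [-0.0312942   0.96507691  0.26009083] focus [0.56002795 0.22420727 0.25393481]
```

Fit gives focus ≈ (0.560, 0.224, 0.254), and the camera tilt is about 0.26 rad, so the nose must be pivoted in the pads. Moving on to look at the nose from above.

carry_out([
  [[1,1.6,-4.4,-1,-0.052],[1,1.6,-4.4,-1,-0.052],[1,1.6,-4.4,-1,-0.052],[1,1.6,-4.4,-1,-0.052],[1,1.6,-4.4,-1,-0.052],[1,1.6,-4.4,-1,-0.052],[1,1.6,-4.4,-1,-0.052],[1,1.6,-4.4,-1,-0.052],[1,1.6,-4.4,-1,-0.052],[1,1.6,-4.4,-1,-0.052],[1,1.6,-4.4,-1,-0.052],[1,1.6,-4.4,-1,-0.052]],
])

```text
clock: 4.6
position: [0.4919, -0.2123, 0.31]
ee_rot: [-0.0, 0.953, -0.305, -0.0]
contact_force: [0.1, 0.9, 0.5]
width: 0.0854
```

carry_out([
  [[1,1.4,-2,-2,0],[1,1.4,-2,-2,0],[1,1.2,-2,-2,0],[1,0,0,0,0],[1,0,0,0,0]],
])

```text
clock: 5.1
position: [0.5311, -0.2702, 0.25]
ee_rot: [-0.001, 0.953, -0.304, -0.001]
contact_force: [0.4, 0.5, 0.5]
width: 0.0854
```

Run:
```python
from h import *
p=cams.get_image("wrist");pickle.dump(p,open("W3.pkl","wb"));save(p,"W3");print(p["eye"],telemetry.get_state())
for X in [(.573,-.217,.085),(.589,-.194,.085),(.519,-.293,.085)]: print(proj(p,X))
```

```text
[ 0.57064206 -0.21443518  0.39285724] {'clock': 5.15, 'qpos': array([-5.87301139e-01,  2.98132839e-01,  1.42356715e+00,  5.28911230e-04,
        1.42096739e+00,  3.08438369e-02]), 'qd': array([ 0.00793417, -0.02895674, -0.00872756, -0.00212622, -0.00201353,
        0.00425569]), 'effort': array([-4.42218678e-01, -4.18467629e+01, -2.46989375e+01, -3.24675429e-02,
       -3.42601212e-02, -1.01614677e-02]), 'position': array([ 0.53120566, -0.27000068,  0.25120383]), 'ee_rot': array([-3.99004658e-04,  9.52603885e-01, -3.04212888e-01, -4.44884329e-04]), 'contact_force': array([-0.18212967,  0.5619593 ,  0.26386362]), 'moment': array([ 0.01855596, -0.01111938, -0.00603048]), 'width': 0.08509885782248529}
[323.0434571  122.47390139]
[322.85483942  93.37176212]
[322.77020148 209.74636056]
```

View pics/W3.png

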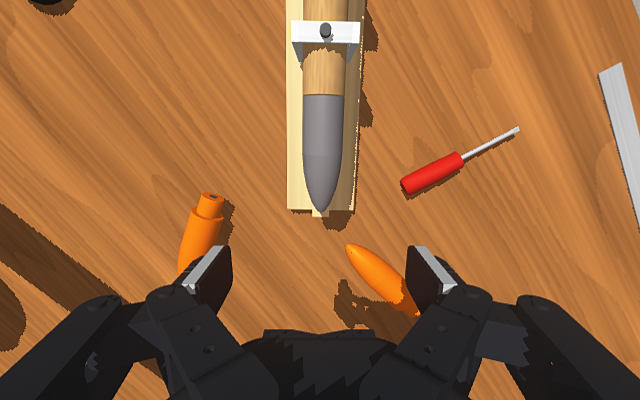

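Run:
```python
from h import *
p=pickle.load(open("W3.pkl","rb"));save(p,"W3c",(270,0,380,230),2.6*1.0)
im=p["image"].astype(int)
sat=im.max(2)-im.min(2)
for v in [98,105,112,120,130,140,150,165,180,195,205]:
    u=np.where((sat[v,290:360]<25)&(im[v,290:360].max(1)<190))[0]+290
    print(v,u.min(),u.max(),len(u))
for v in [5,10,60,75,85,92,95]: print(v,[tuple(x) for x in im[v,298:306]],[tuple(x) for x in im[v,340:350]])
print([ (v,tuple(im[v,322])) for v in range(88,100)],[ (v,tuple(im[v,321])) for v in range(205,218)])
```

```text
98 303 343 41
105 303 343 41
112 303 343 41
120 303 343 41
130 303 342 40
140 303 342 40
150 303 341 39
165 304 340 37
180 306 337 32
195 310 332 23
205 314 327 14
5 [(np.int64(249), np.int64(229), np.int64(171)), (np.int64(248), np.int64(228), np.int64(167)), (np.int64(249), np.int64(231), np.int64(170)), (np.int64(252), np.int64(234), np.int64(174)), (np.int64(255), np.int64(249), np.int64(189)), (np.int64(182), np.int64(136), np.int64(85)), (np.int64(176), np.int64(131), np.int64(82)), (np.int64(192), np.int64(146), np.int64(90))] [(np.int64(175), np.int64(132), np.int64(83)), (np.int64(171), np.int64(129), np.int64(80)), (np.int64(164), np.int64(124), np.int64(77)), (np.int64(160), np.int64(120), np.int64(76)), (np.int64(149), np.int64(114), np.int64(71)), (np.int64(139), np.int64(103), np.int64(65)), (np.int64(129), np.int64(95), np.int64(60)), (np.int64(104), np.int64(76), np.int64(48)), (np.int64(118), np.int64(93), np.int64(62)), (np.int64(137), np.int64(111), np.int64(76))]
10 [(np.int64(249), np.int64(230), np.int64(172)), (np.int64(248), np.int64(228), np.int64(167)), (np.
[... 5528 characters left out ...]
4(152)))] [(205, (np.int64(117), np.int64(109), np.int64(109))), (206, (np.int64(115), np.int64(107), np.int64(107))), (207, (np.int64(114), np.int64(104), np.int64(104))), (208, (np.int64(108), np.int64(100), np.int64(100))), (209, (np.int64(105), np.int64(97), np.int64(96))), (210, (np.int64(100), np.int64(95), np.int64(93))), (211, (np.int64(92), np.int64(85), np.int64(89))), (212, (np.int64(113), np.int64(92), np.int64(73))), (213, (np.int64(136), np.int64(105), np.int64(70))), (214, (np.int64(158), np.int64(122), np.int64(82))), (215, (np.int64(205), np.int64(165), np.int64(112))), (216, (np.int64(253), np.int64(211), np.int64(146))), (217, (np.int64(160), np.int64(117), np.int64(74)))]
```

View pics/W3c.png

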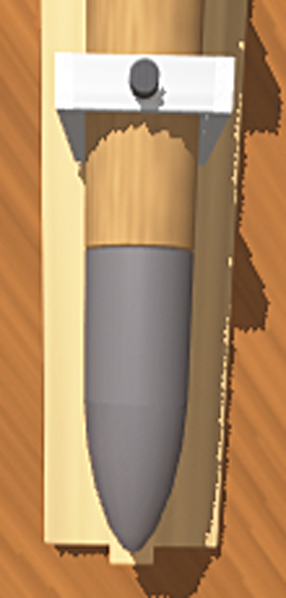

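Run:
```python
from h import *
p=pickle.load(open("W3.pkl","rb"))
tip=atz(p,(321.2,212),.085);m=atz(p,(323.7,94.3),.106);m[2]=.085;e=atz(p,(325.5,5),.085)
f=atz(p,(323.7,105),.085)
for a,b in [(tip,m),(tip,e),(f,e)]: print(np.arctan2(*(b-a)[1::-1]))
d=(e-tip)/np.linalg.norm(e-tip)
print("tip",tip,"mouth",m,"dist",np.linalg.norm(m-tip),"center from tip",tip+.093*d,"from mouth(-29)",m-.029*d, "dir",d)
print("clamp front from mouth",(atz(p,(323,43),.12)-m)@d)
c=tip+.093*d; s=telemetry.get_state();print("delta",c-s["position"])
```

```text
0.9363001732809072
0.9347877734554146
0.9379523628765304
tip [ 0.51607457 -0.2941253   0.085     ] mouth [ 0.58791905 -0.19651368  0.085     ] dist 0.12120089941706037 center from tip [ 0.57131556 -0.21930931  0.085     ] from mouth(-29) [ 0.57069336 -0.2198434   0.085     ] dir [ 5.93989170e-01  8.04473036e-01 -2.76083119e-16]
clamp front from mouth 0.03974596172871243
delta [ 0.0401099   0.05069137 -0.16620383]
```

Nose centre is (0.571,-0.2195,0.085) with axis yaw 0.936; tip and mouth estimates agree within 1 mm, so I move in.

carry_out([
  [[1,2.0,2.53,-2,-0.01],[1,2.0,2.53,-2,-0.007],[1,0,0,-4,0],[1,0,0,-4,0],[1,0,0,-3,0],[1,0,0,-2,0],[1,0,0,-1.8,0],[1,0,0,0,0]],
], force=25)

```text
clock: 5.95
position: [0.5698, -0.2184, 0.0623]
ee_rot: [-0.0, 0.95, -0.312, -0.002]
contact_force: [-0.2, 1.5, -0.3]
width: 0.0855
```

carry_out([
  [[-1,0,0,0,0],[-1,0,0,0,0],[-1,0,0,0,0],[-1,0,0,0,0],[-1,0,0,0,0],[-1,0,0,0,0],[-1,0,0,0,0],[-1,0,0,0,0]],
], force=25)

```text
clock: 6.75
position: [0.5711, -0.2198, 0.0651]
ee_rot: [-0.0, 0.95, -0.313, 0.0]
contact_force: [-1.9, 0.7, 5.1]
width: 0.0411
```

Run:
```python
from h import *
p=cams.get_image("wrist");pickle.dump(p,open("W4.pkl","wb"));save(p,"W4");s=telemetry.get_state();print(s["position"],s["width"],s["contact_force"],s["clock"])
```

```text
[ 0.57114768 -0.21982157  0.06518103] 0.04137328420232596 [-2.37624826  2.44821113  5.16579462] 6.8
```

View pics/W4.png

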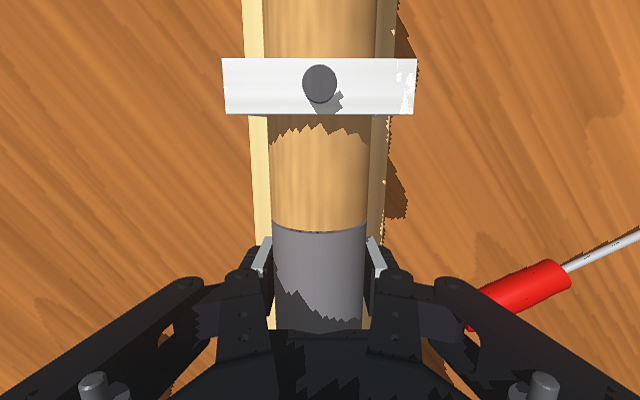

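carry_out([
  [[-1,0,0,0,0],[-1,-0.6,-0.8,0,0],[-1,-0.6,-0.8,0,0],[-1,-0.6,-0.8,0,0],[-1,-0.6,-0.8,0,0],[-1,0,0,0,0],[-1,0,0,1,0],[-1,0,0,2,0],[-1,0,0,1.8,0],[-1,0,0,0,0]],
])

```text
clock: 7.8
position: [0.5487, -0.2539, 0.1139]
ee_rot: [0.001, 0.95, -0.313, 0.003]
contact_force: [1.2, 0.2, -0.3]
width: 0.0412
```

Run:
```python
from h import *
p=cams.get_image("wrist");pickle.dump(p,open("W5.pkl","wb"));save(p,"W5");s=telemetry.get_state();print(s["position"],s["width"],s["contact_force"],s["clock"])
```

```text
[ 0.54785579 -0.25322908  0.11242182] 0.041595002794031416 [ 0.20836489 -0.39326805 -1.18840483] 7.85
```

View pics/W5.png

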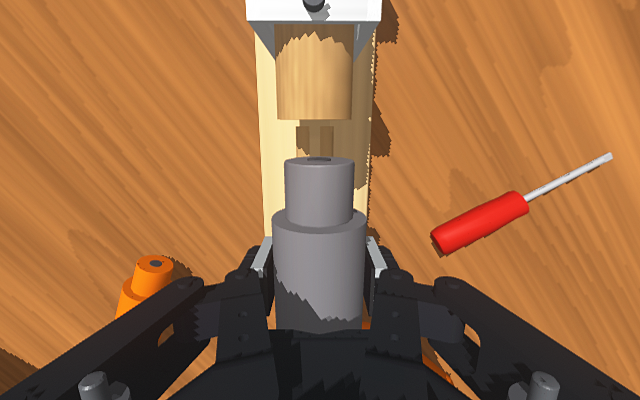

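Nose is out and held: shoulder end at (320,160), clear of the tube mouth at row 120. Now I'll rest the shoulder's underside on the tube's top edge and lower the gripper, so the nose pivots shoulder-up in the pads.

carry_out([
  [[-1,0.86,1.16,0,0],[-1,0.86,1.16,0,0],[-1,0,0,-1,0],[-1,0,0,-0.3,0],[-1,0,0,-0.3,0],[-1,0,0,-0.3,0],[-1,0,0,-0.3,0],[-1,0,0,0,0]],
], force=22)

```text
clock: 8.65
position: [0.564, -0.2297, 0.0892]
ee_rot: [0.0, 0.95, -0.313, -0.0]
contact_force: [-0.7, -0.5, 3.3]
width: 0.0414
```

Run:
```python
from h import *
p=cams.get_image("wrist");pickle.dump(p,open("W6.pkl","wb"));save(p,"W6");s=telemetry.get_state();print(s["position"],s["width"],s["contact_force"],s["moment"],s["clock"])
```

```text
[ 0.56401039 -0.22966855  0.08924215] 0.041141225436814165 [-1.12623939 -1.11173726  4.00661062] [-0.10293892  0.02756692 -0.00821177] 8.7
```

View pics/W6.png

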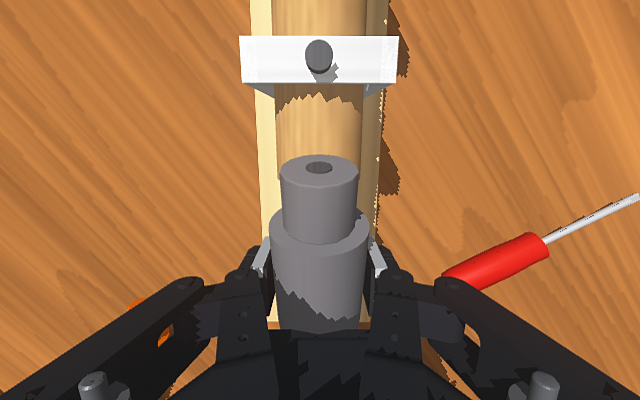

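```bash
cat > tilt.py <<'E'
from h import *
from scipy.spatial.transform import Rotation as Ro
import sys
def overlay(p,tcp,yaw,th,ax=0.,hz=.020,name="o"):
    # nose centre relative to tcp: hz up, ax along axis
    d=np.array([np.cos(yaw)*np.cos(th),np.sin(yaw)*np.cos(th),np.sin(th)]);l=np.array([-np.sin(yaw),np.cos(yaw),0]);n=np.cross(d,l)
    c=np.array(tcp)+[0,0,hz]+ax*np.array([np.cos(yaw),np.sin(yaw),0])
    im=p["image"][:,:,::-1].copy();S=4;x0,y0=240,130
    im=cv2.resize(im[130:300,240:400],None,fx=S,fy=S,interpolation=cv2.INTER_CUBIC)
    t=np.linspace(0,2*np.pi,90)
    for o,r,col in [(.053,.015,(0,255,0)),(.028,.015,(255,255,0)),(.028,.021,(0,0,255))]:
        pts=np.array([proj(p,c+o*d+r*(np.cos(a)*l+np.sin(a)*n)) for a in t])
        pts=((pts-[x0,y0]+.5)*S).round().astype(int)
        cv2.polylines(im,[pts.reshape(-1,1,2)],True,col,1)
    cv2.imwrite("pics/"+name+".png",im); return c+.053*d,d
E
python3 - <<'E'
from tilt import *
a=pickle.load(open("W5.pkl","rb"));b=pickle.load(open("W6.pkl","rb"))
overlay(a,[.5483,-.2535,.1130],.936,0,name="o5")
overlay(b,[.5640,-.22967,.0892],.936,.27,name="o6")
i=cv2.hconcat([cv2.imread("pics/o5.png"),cv2.imread("pics/o6.png")]);cv2.imwrite("pics/o56.png",cv2.resize(i,(800,425)))
E
```

```text
(no output)
```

View pics/o56.png

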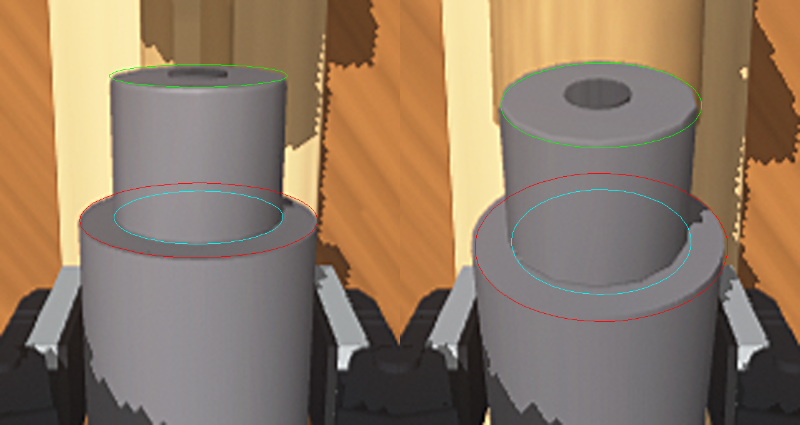

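The overlay with a 0.27 rad tilt matches the picture: end face green ellipse, bore at (319,167). I firm up the grip, lift, and carry.

carry_out([
  [[-1,0,0,0,0],[-1,0,0,0,0],[-1,0,0,1,0],[-1,0,0,2,0],[-1,0,0,3,0],[-1,0,0,3,0],[-1,0,1,2.5,0],[-1,0,2,1.6,0.05],[-1,0,3,0,0.07],[-1,0,3,0,0.07],[-1,0,3,0,0.07],[-1,0,3,0,0.07]],
], force=45)

```text
clock: 9.9
position: [0.5636, -0.0772, 0.2201]
ee_rot: [-0.0, 0.988, -0.151, -0.001]
contact_force: [0.2, -0.1, -1.7]
width: 0.0406
```

carry_out([
  [[-1,0,3,0,0.07],[-1,0,3,0,0.07],[-1,0,3,0,0.07],[-1,0,3,0,0.07],[-1,0,3,0,0.069],[-1,0,2,0,0],[-1,0,0,0,0]],
])

```text
clock: 10.6
position: [0.5633, 0.094, 0.22]
ee_rot: [-0.001, 1.0, 0.023, -0.001]
contact_force: [-0.3, -0.1, -0.7]
width: 0.0407
```

Run:
```python
from tilt import *
p=cams.get_image("wrist");q=cams.get_image("scene");t=cams.get_image("top");pickle.dump((p,q,t),open("W7.pkl","wb"));save(q,"S7",(240,120,540,300),2.6);save(p,"W7");s=telemetry.get_state();print(s["position"],s["ee_rot"],s["width"],s["contact_force"],s["moment"],s["clock"])
e=s["ee_rot"];yaw=2*np.arctan2(e[2],e[1])+np.pi/2;print(yaw)
print(overlay(p,s["position"],yaw,.26,name="o7"))
```

```text
[0.56394516 0.09067185 0.22010053] [ 2.75947087e-04  9.99776572e-01  2.11306117e-02 -4.75802584e-04] 0.04075199121094486 [ 0.3479746   0.11809803 -1.04352657] [0.01675686 0.0115827  0.00861686] 10.75
1.6130607022015953
(array([0.56178108, 0.14184478, 0.2537258 ]), array([-0.04083171,  0.96552699,  0.25708055]))
```

View pics/o7.png

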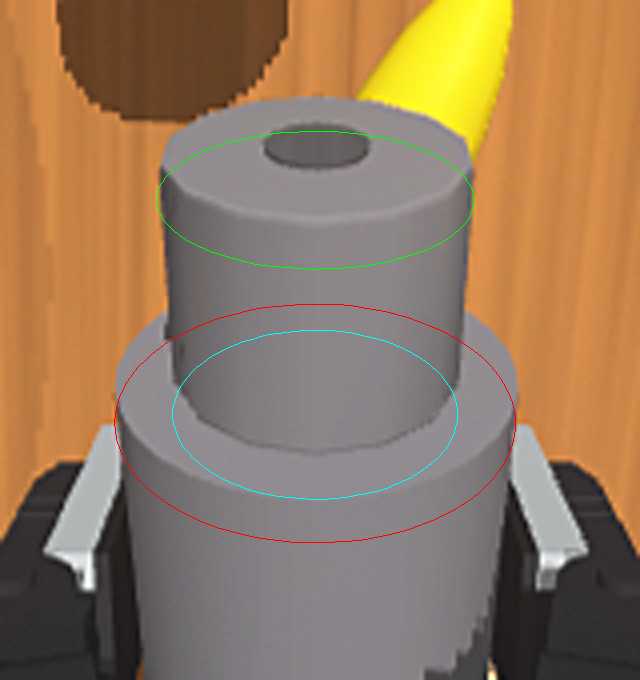

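View pics/S7.png

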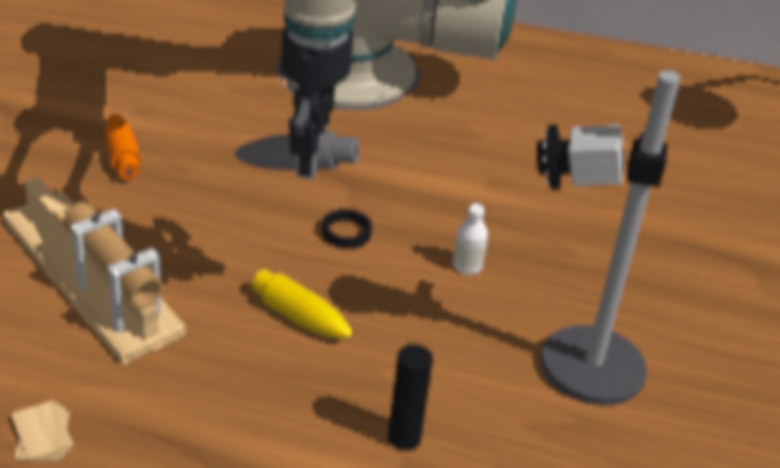

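View pics/W7.png

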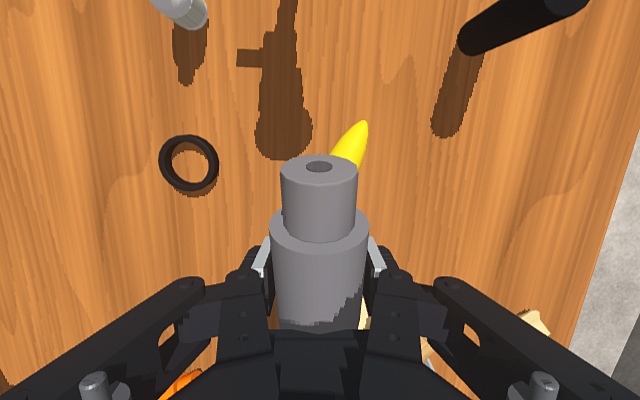

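```bash
cat > t2.py <<'E'
from tilt import *
from scipy.optimize import least_squares
def tcpof(p):  # TCP position from the picture's own eye
    b=pickle.load(open("W6.pkl","rb")); off=R(b).T@(np.array([.5640,-.22967,.0892])-np.array(b["eye"]))
    return np.array(p["eye"])+R(p)@off
def fit(p,yaw,ob,tcp):
    # ob: end left,right,top,bottom ; step outer left,right,bottom ; base bottom  (crop px x4, origin 240,130)
    t=np.linspace(0,2*np.pi,200)
    def ell(q,o,r):
        th,ax,hz=q;d=np.array([np.cos(yaw)*np.cos(th),np.sin(yaw)*np.cos(th),np.sin(th)]);l=np.array([-np.sin(yaw),np.cos(yaw),0]);n=np.cross(d,l)
        c=tcp+[0,0,hz]+ax*np.array([np.cos(yaw),np.sin(yaw),0])
        return (np.array([proj(p,c+o*d+r*(np.cos(a)*l+np.sin(a)*n)) for a in t])-[240,130]+.5)*4
    def res(q):
        e=ell(q,.053,.015);s=ell(q,.028,.021);b=ell(q,.028,.015)
        return np.array([np.ptp(e[:,0])-(ob[1]-ob[0]),e[:,1].min()-ob[2],e[:,1].max()-ob[3],np.ptp(s[:,0])-(ob[5]-ob[4]),s[:,1].max()-ob[6],b[:,1].max()-ob[7]])
    r=least_squares(res,[.26,0,.02],x_scale=[.1,.01,.01]);return r.x,r.fun
E
python3 - <<'E'
from t2 import *
p,q,t=pickle.load(open("W7.pkl","rb"))
tcp=tcpof(p);print(tcp)
x,f=fit(p,1.613,(162,473,97,220,116,517,498,453),tcp);print(x,f.round(1))
overlay(p,tcp,1.613,*x,name="o7b")
E
```

```text
[0.56465818 0.09404614 0.22004668]
[2.45021867e-01 3.55241825e-05 1.87322105e-02] [ 3.1  0.1 -0.6 -2.8 -1.9  2.5]
```

View pics/o7b.png

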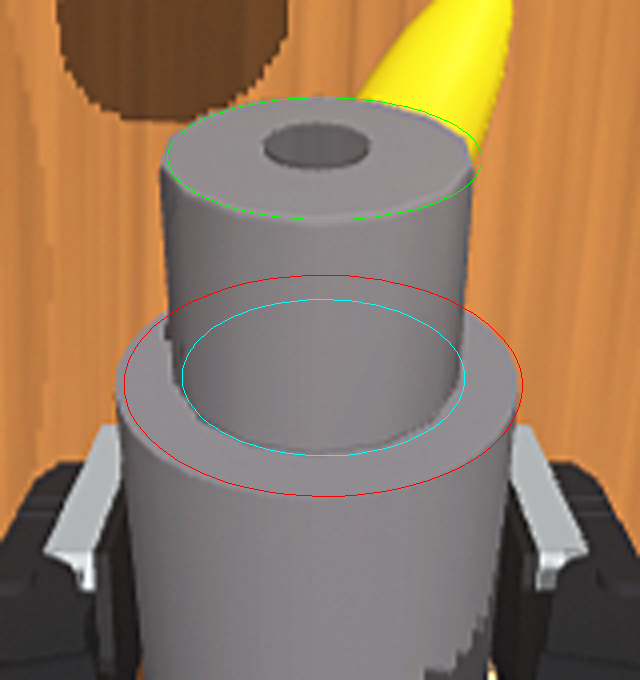

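carry_out([
  [[-1,0,2,0.1,0],[-1,0,2,0.1,0],[-1,0,2,0,0],[-1,0,1.5,0,0],[-1,0,0.7,0,0],[-1,0,0,0,0],[-1,0,0,0,0],[-1,0,0,0,0],[-1,0,0,0,0]],
])

```text
clock: 11.65
position: [0.5644, 0.1723, 0.2223]
ee_rot: [0.0, 1.0, 0.021, 0.0]
contact_force: [0.6, 0.5, -1.5]
width: 0.0408
```

Run:
```python
from t2 import *
p=cams.get_image("wrist");q=cams.get_image("scene");t=cams.get_image("top");pickle.dump((p,q,t),open("W8.pkl","wb"));save(q,"S8",(380,120,510,240),5);save(t,"T8",(160,140,320,260),5);save(p,"W8");s=telemetry.get_state();print(s["position"],s["width"],s["contact_force"],s["clock"],np.abs(s["qd"]).max())
print(overlay(p,s["position"],1.613,.245,0,.0187,name="o8"))
```

```text
[0.56440286 0.17263665 0.22237563] 0.04132653869025412 [-0.27464246  0.17479558 -0.4220892 ] 11.8 0.002703089983234022
(array([0.56223351, 0.22400815, 0.25393112]), array([-0.04093121,  0.96927347,  0.24255632]))
```

View pics/o8.png

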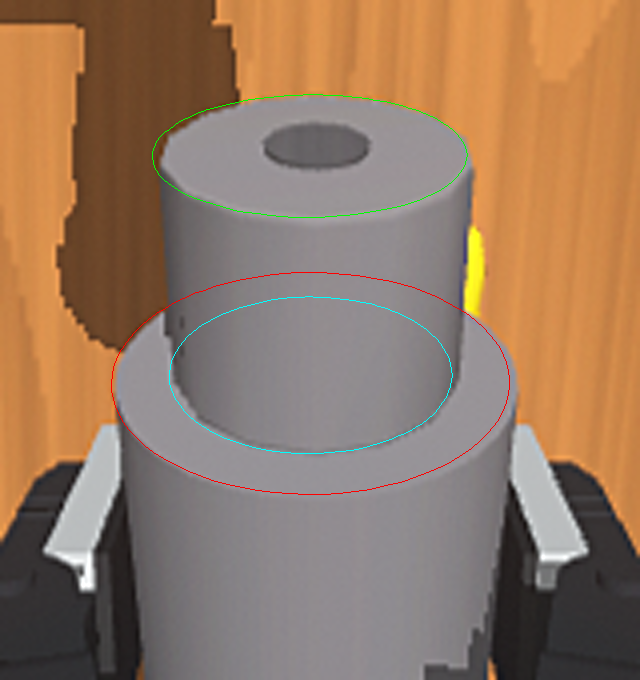

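View pics/S8.png

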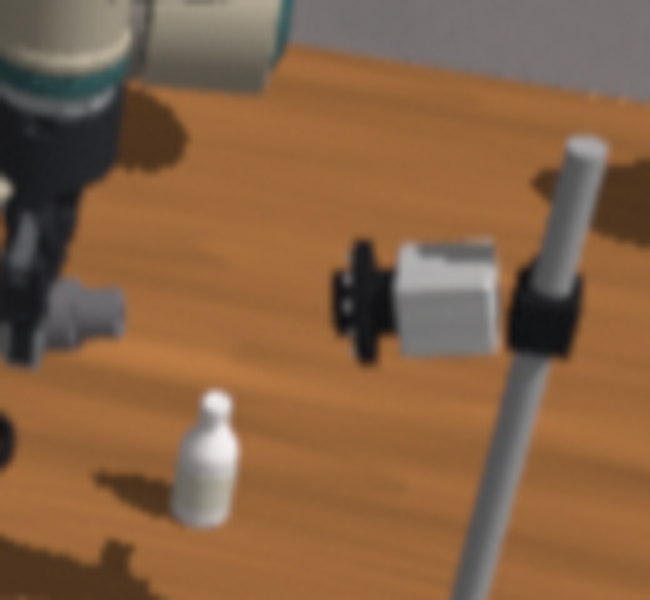

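View pics/T8.png

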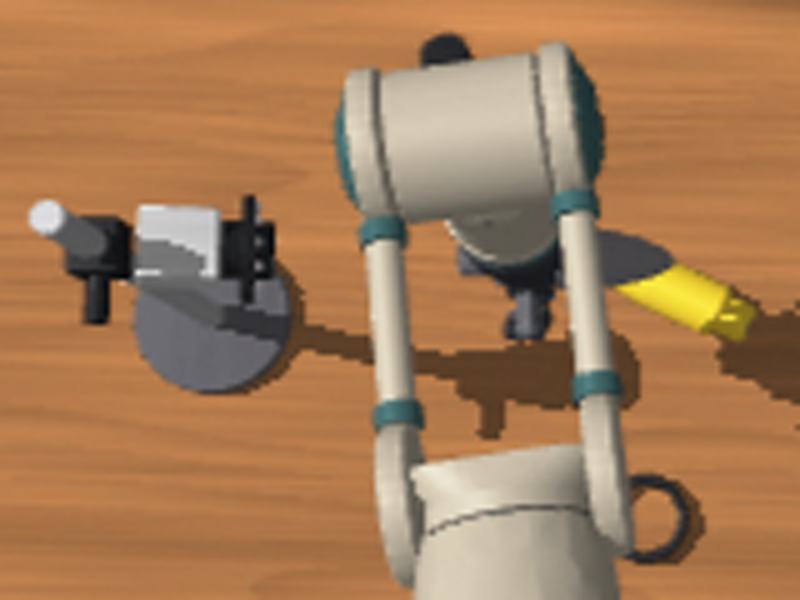

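View pics/W8.png

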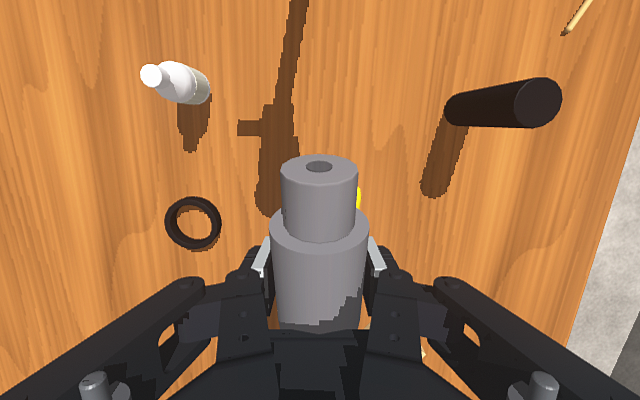

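Run:
```python
from t2 import *
p,q,t=pickle.load(open("W8.pkl","rb"));c=np.load("cam.npz");L,a=c["L"],c["a"]
f=lambda X:((proj(q,X)-[380,120]+.5)*5).round(0)
print("lens",f(L),"house",f(L+.058*a),"focus",f(L-.12*a),"nose end model",f([.5622,.224,.2539]))
for n,X in dict(tape=(.40,.102,.009),glue=(.422,.277,.05)).items(): print(n,proj(q,X))
print(telemetry.get_state()["clock"])
P=pickle.load(open("P0.pkl","rb"))
d=np.abs(P["scene"]["image"].astype(int)-q["image"]).max(2)
for n,(u,v) in dict(tape=(372,205),glue=(421,212),bt=(397,272),driver=(214,228),).items(): print(n,d[v-14:v+14,u-14:u+14].mean())
```

```text
lens [340. 305.] house [450. 301.] focus [124. 313.] nose end model [123. 315.]
tape [372.29674369 206.35086847]
glue [422.63221384 211.90449338]
11.8
tape 2.667091836734694
glue 1.2959183673469388
bt 1.2423469387755102
driver 1.3176020408163265
```

Everything agrees: in the scene picture the nose end is seen at about (120,312), with the focus predicted at (124,313). The bystanders haven't moved, so I'm handing in.

```bash
python3 -c "
from rig import manip
print(manip.sign_off())"
```

```text
the job is handed in; nothing more can be done
None
```

I pulled the grey nose cone out of the tube and handed the job in with the robot holding it in front of the inspection camera. The clock read about 12 s. The hand-in reports no verdict, so success is judged only by my own last checks.

- **Tilt:** the moves only allow turning about the vertical. I rested the shoulder on the tube's top edge and lowered the gripper, so the nose pivoted shoulder-up in the pads. I then gripped at 45 N and carried it over.
- **Position:** the shoulder's end face was at about (0.562, 0.224, 0.254). The estimated focus point was (0.560, 0.224, 0.254), about 2 mm away.
- **Angle:** the nose's tilt was about 0.245 rad (fitted just before the last 8 cm move) and its heading 1.613 rad. For the camera I estimated about 0.26 rad and between 1.60 and 1.65 rad. Both are well within the 0.17 rad limit.
- **Grip and stillness:** the fingers were 41 mm apart and all joint speeds were below 0.003 rad/s.
- **Bystanders and camera:** comparing the scene picture from the start with the last one, the tape, glue bottle, black tube and screwdriver had not moved. No forces suggested anything touched the camera or its stand.
- **What disagreed:** a first tilt estimate from the camera housing's edges alone came out at 0.59 rad. It was too noisy to trust, so I replaced it with a fit over three pictures. The camera's heading from that fit and from its post differed by about 0.04 rad, and I aimed near the fit's value.

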